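# Hang a board on the rail and hold the cam press at full lift on its emblem

### The arm

A 6-joint arm with a two-finger parallel gripper is mounted at the origin on the work surface. World frame = base frame: x ahead of the robot, y to its left, z up, the work surface at z = 0. Lengths are in mm, angles in rad, forces in N, time in s.
With the tool pointing down it reaches from about 300 to 775 mm from the base axis. Payload 14.6 kg.
Tool frame: the origin (TCP) lies between the finger pads; the fingertips stand 11 mm ahead of it and the grasp point (between the pads) lies 8 mm behind it; z points along the fingers, y is the line along which they close (so a half turn about z gives the same grasp; the last joint's range is limited). The gripper opens to 94 mm and grips with 3 to 60 N. Pads are 16 mm wide; open, the fingers measure 119 mm over their backs; the gripper's body (75 mm by 177 mm) begins 78 mm behind the grasp point.
Start: joints at [1.228, 0.3, 1.521, -0, 1.321, -0.067], TCP at [149.772, 529.205, 216.446] pointing down, gripper open.
Joint ranges: [-3.03, 3.03], [-0.79, 2.21], [0.23, 2.52], [-1.04, 4.18], [0, 3.07], [-2.55, 2.55]. Speed limits (rad/s): [2.22, 2.22, 2.57, 3.14, 3.14, 3.14].

### API

Orientations are given as [roll, pitch, yaw] about the fixed x, y, z axes, in that order (R = Rz(yaw) Ry(pitch) Rx(roll)).
In Python, from cell import manip gives the robot as it stands. The module is installed in compiled form; this text tells all that it offers.
- The arm moves only by the tool arm_command, never from a script. Its argument "rows" is one flat list of numbers, 5 for each row, row after row: the shift along the world's x, y, z in mm, then the turn about the world's z in degrees, then the finger opening in mm, from 0 to 94. In form: [dx, dy, dz, twist, jaw, dx, dy, dz, twist, jaw, ...]. A call has 1 to 5 rows; each row shifts and turns the commanded pose from where the row before left it; what a row does not reach is not made up. A row lasts 1/8 s, in which the tool goes at most 62.5 mm and 10.7 degrees, less where a joint would pass 70% of its speed; a pose out of reach is approached as far as the arm can. A call is refused whole if a number of a shift passes 62.5 or a number of a turn 10.7, either way. A call with a gripper value outside its range is refused whole. The fingers move at their own pace and stop on an object; "newtons" is the grip in N (left out, the last holds). Time passes only in rows, so rows that do not move let the fingers close. It gives the time, the measured TCP pose, the force and the opening at its end, in the units of the state.
- manip.read_state(): the state, without advancing time (a new reading comes with each control period).
- manip.camera(name): name is "scene" or "top" or "wrist"; returns a dict with "image" (384x512x3 uint8, blue, green, red), "z_map" (384x512 float32, mm along the optical axis (not along the pixel's ray), 0 where there is no reading), "fx", "fy", "cx", "cy" (pixels), "pose" (4x4, takes a point from camera to world coordinates). Camera axes: x right, y down, z forward; pixel columns grow to the right and rows downward; lengths in mm; the calibration is good to about 2 mm. A picture is of the moment at which its call begins.
- manip.sign_off(): hands the job in, once; it reports no verdict.
The state is a dict: "clock": time; "joints": joint angles; "qd": joint speeds; "effort": joint torques, N m; "eef_pos": TCP position; "eef_rot": TCP orientation; "wrist_force": force on the tool from outside, world axes, zero at the start; "moment": the same for the moment, N m; "finger_gap": finger opening in mm.
Only numpy, scipy, OpenCV 4.12 (cv2) and the standard library are available. Lean on these libraries where they do the work, as an engineer would, in place of code of your own. Each camera call takes 0.05 s, during which the arm holds its last target. There are 200 camera calls.

### The job

Take the serving board with the steel hanger out of the wooden rack, hook its hanger over the open left part of the station's rail and slide it along the rail to the yellow band, so that its brass emblem hangs in front of the press pad; let it hang there. Then swing the press's spring-loaded cam lever by its red knob to the highest point of the cam's lift, where the handle lies parallel to the rail over the yellow line on the base, and hold it there so that the pad keeps pressing the freshly glued emblem: finish while still holding the lever. Leave everything else where it stands.

Things in the scene. Friction and masses are not known exactly. Their poses are not given: they have to be found in the camera images.
- station: Fixed station on a grey base plate 235 x 370 x 12 mm, turned by up to 0.12 rad. Origin on the bench below the middle of the rail; x across the rail, away from the robot; y along the rail (left); z up. Round steel rail, 12 mm thick, axis 210 mm up, from y = -155 to 155 mm between two posts. The press stands at station y = -50 mm; hook the board on left of it (station y +50 to +95 mm), where the rail is free.
- anvil_face (a point): Middle of the rubber face (towards the robot) of the blue anvil behind the rail, at station (11, -50, 116) mm. Anvil 90 mm wide, 158 mm high, with a flared lead-in at its left edge. The hanging board slides in between anvil and pad with 4 mm to spare behind and 7 mm in front of its emblem.
- hook (a point): Where the rail's axis lies when the hanging board hangs: 164 mm above the board's underside, in its middle plane. Axes: x out of the board's back, z up. Flat steel hook 24 mm wide round this point: strap in front (x -15 to -11 mm), crown on top (underside 6 mm above), lip at the back (x 11 to 15 mm) ending 8 mm below. The board's top edge is 34 mm below, so the rail enters from the back.
- hanger_board: Hanging board, 0.22 to 0.36 kg, origin at the centre of its underside, axes as point hook: dark wood, 14 (x) x 100 (y) x 130 mm (top 25 mm a neck 50 mm wide), brass emblem 32 mm across on its front (-x) 70 mm up, steel hanger bolted on top. To hook it: square to the rail, hook point 30 to 40 mm before and 21 mm above the rail's axis; move over the axis, lower 21 mm.
- rack: Fixed wooden rack, base 200 x 130 x 12 mm with 66 mm dowels; origin under its middle. Three boards stand upright in its slots (rack x = -60, 0, 60 mm), facing along rack x, the hanging board in any one of them. They stand 12 mm above the bench and must be lifted 90 mm to clear dowels and other boards.
- cam (a joint): Angle of the cam lever (eccentric disc in a strap ring, driving the ram) about its upright pivot (station (-117, -50) mm). 0 = rest: handle towards the robot, 10 degrees from station -x towards -y. Grows anticlockwise from above. 1.4 = highest lift: handle along station -y, pad 16 mm forward. Beyond, lift falls; stop at 1.9. Springs back when let go: 1.7 N at the knob at rest, 4 to 5 N near full lift.
- knob_grip (a point): Centre of the upright red knob on the handle's end, 192 mm above the bench, 105 mm from the pivot axis: 23 mm diameter, 47 mm tall. It spins freely on the handle, so it can be held at a constant gripper direction while the lever swings.
- pad: Round rubber press pad, 36 mm across, on a spring (2.5 N/mm) on the ram that the eccentric drives; its origin is at station (0, -50, 116) mm at rest, 16 mm beyond its face. Behind it (robot's side) a blue ram guide, 50 mm wide and 139 mm high, and the cam on its pedestal.
- mark (a point): Point on the rail's axis at the middle of its painted yellow band (26 mm wide), station (0, -50, 210) mm; axes as the station's.
- tab (a point): Centre of the black plastic grip tab on top of that hanger, 30 mm above the hook point: 14 mm thick (x), 34 mm wide (y), 40 mm tall. Free all round; to be gripped from above.
- board_a: Small plain board without hanger, 100 wide x 86 tall x 14 mm, in the rack; stays there.
- board_b: As board_a.
- glue_bottle: Yellow bottle, 52 mm diameter, 150 mm tall; leave it.
- tape_roll: Roll of brown tape lying flat, 96 mm across, 48 mm high; leave it.
- pine_box: Open pine box 130 x 90 x 55 mm; leave it.
- brush: Brush lying on the bench; leave it.
- tin: Open aluminium tin 72 mm across, 80 mm tall; leave it.

How it is judged:
By the outcome, as a careful person would: the job done as asked, in the order asked, and still so for the second after the job is handed in, while the arm keeps its last pose, push and grip.
It also fails if it takes over 72 s, if anything falls off the work surface, if the arm or the gripper's body presses on something with over 40 N, if the wrist force passes 120 N, or if a joint passes its speed limit or range.

## Working session

There is one attempt and no reset: what is moved stays moved. The work goes in short steps, Python scripts to look and compute and a tool call to move; the robot and the scene stay as the last step left them, time stands still between calls to the robot, and variables do not carry over. Pictures are saved under pics/ and viewed, on a budget of 10 in all, crops included, one or two more only if the job needs it, and the job is handed in when it is done.

Besides the shell and the picture viewer there is one more tool, called after "Emit:" as name(argument=value, ...) on one line, values as JSON. arm_command: Moves the arm, as the interface text tells. Its arguments: {"type":"object","properties":{"rows":{"type":"array","items":{"type":"number"}},"newtons":{"type":"number"}},"required":["rows"]}

```bash
mkdir -p pics; cat > h.py <<'E'
import numpy as np, cv2
from cell import manip
def grab(n):
    c=manip.camera(n); np.savez(f'{n}.npz',**c); return c
def pts(c):
    z=c['z_map'].astype(float); v,u=np.mgrid[:z.shape[0],:z.shape[1]]
    P=np.stack([(u-c['cx'])/c['fx']*z,(v-c['cy'])/c['fy']*z,z],-1)
    T=np.array(c['pose']); W=P@T[:3,:3].T+T[:3,3]; W[z<=0]=np.nan; return W
E
python3 - <<'E'
from h import *
for n in('scene','top'):
    c=grab(n); cv2.imwrite(f'pics/{n}0.png',c['image']); print(n,c['fx'],np.round(c['pose'],3).tolist())
s=manip.read_state();print(s)
E
```

```text
scene 353.23417773886376 [[-0.115, 0.542, -0.832, 1312.468], [0.993, 0.056, -0.1, 68.91], [-0.008, -0.838, -0.545, 637.165], [0.0, 0.0, 0.0, 1.0]]
top 381.9106786092526 [[0.017, -0.993, 0.118, 412.231], [-1.0, -0.019, -0.013, -29.442], [0.015, -0.117, -0.993, 1216.723], [0.0, 0.0, 0.0, 1.0]]
{'clock': 0.1, 'joints': array([ 1.22841653e+00,  3.00416886e-01,  1.52149833e+00,  4.04098431e-07,
        1.32070361e+00, -6.66005752e-02]), 'qd': array([ 0.00062964, -0.00250567, -0.0029434 , -0.00051577, -0.00115229,
        0.00119905]), 'effort': array([ 9.74011527e-04, -5.32633138e+01, -3.53299284e+01,  7.10514723e-02,
        2.33949046e-02, -2.48246309e-06]), 'eef_pos': array([149.6931837 , 529.01141666, 215.95106674]), 'eef_rot': array([-3.14056877e+00, -6.86842227e-05,  2.86581330e+00]), 'wrist_force': array([-0.28806613,  0.31375037, -0.03486611]), 'moment': array([0.07399179, 0.02621278, 0.04516411]), 'finger_gap': 93.56274627733845}
```

View pics/scene0.png

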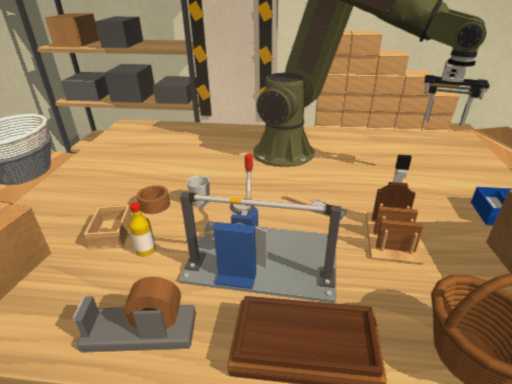

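View pics/top0.png

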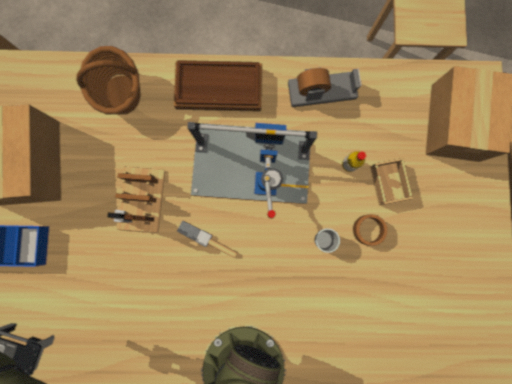

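The scene view shows the hanging board in the rack slot nearest the robot, with its tab at about (402,165), the rail from (190,198) to (335,210) and the red knob at (249,162). In the top view the tab is at about (119,216), the knob at (271,214) and the yellow band at (268,132).

```bash
cat > m.py <<'E'
from h import *
W={};H={};I={}
for n in('scene','top'):
    c=dict(np.load(n+'.npz')); W[n]=pts(c); I[n]=c['image']; H[n]=cv2.cvtColor(c['image'],cv2.COLOR_BGR2HSV)
def region(n,x0,x1,y0,y1,z0,z1):
    w=W[n]; return (w[...,0]>x0)&(w[...,0]<x1)&(w[...,1]>y0)&(w[...,1]<y1)&(w[...,2]>z0)&(w[...,2]<z1)
def show(t,p): print(t,len(p),'med',np.round(np.median(p,0),1),'min',np.round(p.min(0),1),'max',np.round(p.max(0),1))
for n in W:
    h,w=H[n],W[n]
    red=((h[...,0]<6)|(h[...,0]>174))&(h[...,1]>170)&(h[...,2]>120)&region(n,100,700,-150,250,150,240)
    show(n+' red',w[red])
    m=region(n,300,900,-300,200,200,222)&(h[...,1]<60); p=w[m]; show(n+' rail',p)
    l=cv2.fitLine(p[:,:2].astype(np.float32),cv2.DIST_HUBER,0,.01,.01).ravel(); print('line',l,np.degrees(np.arctan2(l[1],l[0])))
    yl=region(n,300,900,-300,200,195,225)&(h[...,0]>18)&(h[...,0]<35)&(h[...,1]>120); show(n+' band',w[yl])
    yl=region(n,300,900,-200,200,5,30)&(h[...,0]>18)&(h[...,0]<35)&(h[...,1]>140);
    if yl.sum():show(n+' yline',w[yl])
    base=region(n,300,900,-300,200,6,18)&(h[...,1]<60); show(n+' base',w[base]); print(cv2.minAreaRect(w[base][:,:2].astype(np.float32)))
    t=region(n,250,600,200,450,150,280); show(n+' tab+', w[t])
    for z0,z1 in((180,206),(206,250)):
        t=region(n,250,600,200,450,z0,z1)
        if t.sum()>4: show(f'{n} tab {z0}', w[t]); print(cv2.minAreaRect(w[t][:,:2].astype(np.float32)))
    t=region(n,250,650,180,480,60,145); show(n+' boards',w[t]); 
E
python3 m.py
python3 - <<'E'
import cv2
a=cv2.imread('pics/scene0.png')[140:270,350:450]; b=cv2.imread('pics/top0.png')[160:240,90:180]
a=cv2.resize(a,(400,520),interpolation=2);b=cv2.resize(b,(400,356),interpolation=2)
import numpy as np
b=np.vstack([b,np.zeros((164,400,3),np.uint8)]);cv2.imwrite('pics/crop1.png',np.hstack([a,b]))
E
```

```text
scene red 94 med [471.1 -68.8 195.7] min [454.3 -78.3 169.3] max [475.2 -61.4 212.8]
scene rail 684 med [691.2  11.5 213.2] min [ 668.5 -186.5  200.1] max [708.4 157.7 220.2]
line [ 5.9137587e-02  9.9824983e-01  6.9118036e+02 -2.1461844e+00] 86.60968
scene band 53 med [687.5 -65.8 214. ] min [679.2 -76.9 208.3] max [691.3 -53.7 216.7]
scene yline 22 med [ 560.  -178.6   12.1] min [ 551.9 -193.1    9.8] max [ 567.3 -161.7   14.7]
scene base 5701 med [675.5  46.6  11.2] min [ 375.1 -263.4    6.1] max [899.9 198.2  18. ]
((616.3493041992188, 4.986572265625), (506.5517578125, 450.3746643066406), 10.950740814208984)
scene tab+ 317 med [457.5 334.5 198. ] min [435.8 319.  150.5] max [468.6 353.8 226.6]
scene tab 180 130 med [458.1 335.5 192.1] min [445.3 319.6 180.1] max [466.7 353.5 205.8]
((459.1198425292969, 334.1919860839844), (34.760005950927734, 18.10957908630371), 72.12808227539062)
scene tab 206 119 med [456.6 335.2 217.4] min [446.5 319.  206.1] max [461.2 353.8 226.6]
((454.0223083496094, 336.389404296875), (34.84115982055664, 14.336518287658691), 88.71807098388672)
scene boards 
[... 534 characters left out ...]
 11.6] min [ 364.8 -270.8    6. ] max [838.5 199.7  18. ]
((595.267333984375, -29.94927978515625), (473.1124572753906, 469.69921875), 1.6522995233535767)
top tab+ 156 med [448.  332.5 210.7] min [433.7 318.6 150.6] max [463.3 352.2 231.4]
top tab 180 64 med [443.2 334.9 185.6] min [433.7 318.6 182.8] max [463.3 349.6 202.2]
((447.874267578125, 333.6556091308594), (30.613935470581055, 29.868816375732422), 85.93067169189453)
top tab 206 83 med [448.1 332.2 224.5] min [440.8 318.9 206.1] max [456.2 352.2 231.4]
((448.1661071777344, 335.76318359375), (33.880001068115234, 14.012127876281738), 86.51957702636719)
top boards 665 med [509.7 321.3  96.5] min [431.6 280.4  60. ] max [586.6 382.1 144.6]
```

View pics/crop1.png

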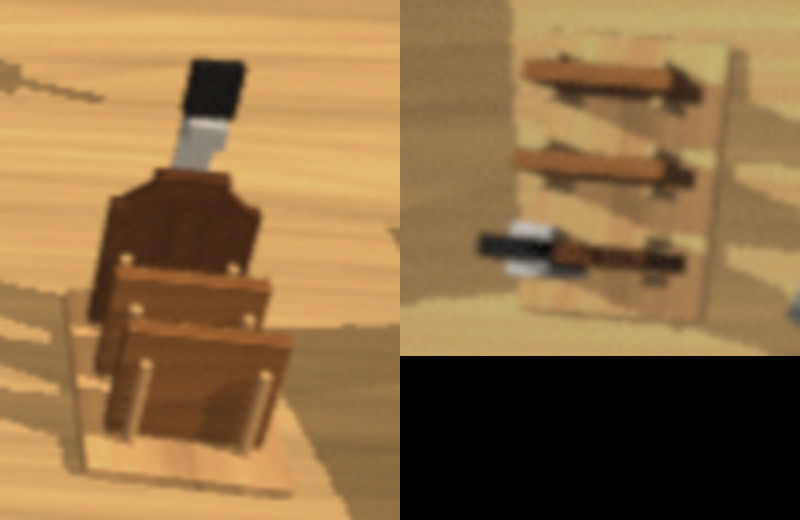

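The crop shows the black tab at its pixels (190–245, 60–120) with the steel strap below it. I can't tell the lip direction from it, so I'll use depth.

```bash
cat > m2.py <<'E'
exec(open('m.py').read().split('for n in W:')[0])
w=W['scene']; 
for r in range(164,186):
    m=region('scene',400,480,300,370,140,215)[r]; 
    if m.any():
        p=w[r][m]; print(r,np.nonzero(m)[0].min(),' '.join(f"{int(a-448)}/{int(b)}/{int(z)}/{s}" for (a,b,z),s in zip(p,I['scene'][r][m].mean(1).astype(int))))
for n in W:
    s=region(n,540,650,-130,200,100,230); 
    m=region(n,250,650,180,480,75,108); p=w=W[n][m]
    # board lines
    for x0,x1 in((430,465),(485,530),(545,595)):
        q=W[n][region(n,x0,x1,180,480,70,140)]
        if len(q)>20: show(f'{n} b{x0}',q); l=cv2.fitLine(q[:,:2].astype(np.float32),cv2.DIST_HUBER,0,.01,.01).ravel(); print(np.degrees(np.arctan2(l[1],l[0])),l)
E
python3 m2.py
```

```text
164 395 -2/320/195/118 7/320/200/53 7/322/201/24 7/325/201/22 8/327/201/21 8/330/201/26 8/332/201/23 9/334/202/25 10/337/202/23 10/339/203/24 10/342/203/22 11/344/204/23 10/346/203/23 9/349/203/25 10/351/204/60
165 395 0/320/194/106 11/319/199/41 9/322/199/22 8/325/198/22 9/327/199/24 11/329/200/21 9/332/199/22 7/335/198/23 9/337/199/21 7/341/198/21 8/343/199/23 11/344/201/24 11/347/201/22 11/349/201/29 7/353/199/72
166 395 2/320/191/88 10/320/196/32 10/323/196/21 7/326/195/24 8/328/195/25 11/330/197/26 10/333/197/24 10/335/197/24 6/339/195/22 10/340/197/21 11/343/198/23 10/345/197/22 11/347/198/23 11/350/198/37
167 395 7/319/191/96 8/321/192/38 12/323/194/24 6/327/191/24 9/329/193/27 8/331/192/24 8/334/193/20 9/336/193/22 10/338/194/24 11/341/194/24 8/344/193/20 9/346/194/23 12/348/196/24 10/351/195/49
168 395 9/319/189/115 8/322/189/55 9/324/190/37 10/326/190/40 8/330/189/40 9/332/190/35 10/334/191/39 9/337/190/34 8/340/190/30 10/341/191/32 8/345/190/31 8/347/190/29 13/348/193/31 9/352/191/65
169 395 -6/324/178/124 8/323/186/83 8/325/186/86 7/328/186/102 10/330/187/102 11/332/188/1
[... 2835 characters left out ...]
530.  382.3  98.7]
86.356384 [6.3550130e-02 9.9797863e-01 5.1710583e+02 3.3262411e+02]
scene b545 499 med [576.9 329.4  87.3] min [559.2 280.3  70.2] max [590.1 380.2  98.6]
86.33982 [6.3838631e-02 9.9796021e-01 5.7700342e+02 3.3003662e+02]
top b430 138 med [444.4 305.8 119.3] min [431.6 285.9  70.2] max [461.2 377.7 139.8]
-81.96105 [ 1.3984619e-01 -9.9017322e-01  4.4340683e+02  3.0870889e+02]
top b485 214 med [507.  330.   96.1] min [490.8 282.9  70.2] max [526.2 382.1 103.3]
85.97163 [7.0250370e-02 9.9752939e-01 5.0718668e+02 3.2995444e+02]
top b545 226 med [566.2 328.7  96.2] min [548.7 280.4  71.3] max [586.6 379.2 103.2]
86.6982 [5.7595387e-02 9.9834001e-01 5.6634827e+02 3.2765051e+02]
```

The depth rows show the lip at x about +17 mm, on the scene camera's side. So the board's back already faces world +x, within about 0.4° of the rail. Tab is at about (449.5, 335.8, 206) with yaw −3.6°, the mark at (681.5, −66, 210) with yaw −3.3°. Next I'll go above the tab.

Emit:
arm_command(rows=[10, -5, 30, -9.7, 94, 40, -26, 30, -9.7, 94, 42, -27, 0, -9.7, 94, 42, -27, 0, -9.7, 94, 42, -27, 0, -9.7, 94], newtons=40)

```text
clock: 0.72
eef_pos: [326.9, 416.1, 276.3]
eef_rot: [-3.141, 0.0, 2.014]
wrist_force: [-0.4, 1.1, -0.5]
finger_gap: 94.2
```

Emit:
arm_command(rows=[42, -27, 0, -9.7, 94, 42, -27, 0, -9.7, 94, 40, -27, 0, -9.9, 94, 0, 0, 0, 0, 94])

```text
clock: 1.23
eef_pos: [451.6, 334.3, 275.6]
eef_rot: [-3.141, 0.001, 1.503]
wrist_force: [0.1, -0.6, 0.6]
finger_gap: 94.0
```

```bash
python3 - <<'E'
from h import *
s=manip.read_state();print(s['eef_pos'],s['eef_rot'],s['joints'],s['clock'],s['wrist_force'])
c=grab('wrist'); cv2.imwrite('pics/w1.png',c['image']); w=pts(c)
for z0,z1 in((215,240),):
    m=(w[...,2]>z0)&(w[...,2]<z1)&(abs(w[...,0]-450)<40)&(abs(w[...,1]-336)<40)&(c['image'].mean(2)<70)
    p=w[m];print(len(p),p.min(0),p.max(0),np.median(p,0),cv2.minAreaRect(p[:,:2].astype(np.float32)))
E
```

```text
[451.59096442 334.34295809 275.64209501] [-3.14068866e+00  9.80785893e-04  1.50254511e+00] [ 5.72237764e-01  2.89951399e-01  1.39683876e+00 -2.47809176e-04
  1.45611343e+00  6.40517944e-01] 1.225 [ 0.08001083 -0.62302099  0.57125331]
849 [440.24527888 323.44046678 215.01520753] [454.74266728 356.02330118 229.11734062] [447.53696657 341.34464896 226.89706266] ((447.43817138671875, 339.6497802734375), (32.64410400390625, 13.819284439086914), 88.42791748046875)
```

Emit:
arm_command(rows=[-3, 2, -20, 0.2, 60, 0, 0, -28, 0, 50, 0, 0, -27, 0, 40, 0, 0, 0, 0, 30])

```text
clock: 1.78
eef_pos: [445.3, 338.5, 200.0]
eef_rot: [-3.139, 0.002, 1.514]
wrist_force: [-0.4, -0.9, -0.4]
finger_gap: 57.6
```

Emit:
arm_command(rows=[0, 0, 0, 0, 8, 0, 0, 0, 0, 8, 0, 0, 0, 0, 8], newtons=45)

```text
clock: 2.15
eef_pos: [446.9, 338.4, 202.2]
eef_rot: [3.141, -0.001, 1.512]
wrist_force: [0.6, 0.8, 0.5]
finger_gap: 27.0
```

Emit:
arm_command(rows=[0, 0, 0, 0, 8, 0, 0, 0, 0, 8, 0, 0, 0, 0, 8])

```text
clock: 2.52
eef_pos: [446.8, 338.2, 201.6]
eef_rot: [3.142, -0.0, 1.511]
wrist_force: [0.9, 0.7, 3.3]
finger_gap: 13.8
```

```bash
python3 -c "
from h import *
s=manip.read_state();print(s)"
```

```text
{'clock': 2.525, 'joints': array([5.82534539e-01, 3.34943569e-01, 1.51010798e+00, 6.87018302e-05,
       1.29641283e+00, 6.41953104e-01]), 'qd': array([ 3.45267821e-04, -5.70420595e-04,  1.28716239e-03, -1.30076330e-03,
        8.12789088e-05,  7.96546354e-04]), 'effort': array([-3.53693683e-02, -5.37084925e+01, -3.43339956e+01, -3.39010003e-03,
       -2.36926228e-01, -7.60679715e-03]), 'eef_pos': array([446.80473288, 338.20277095, 201.62381689]), 'eef_rot': array([ 3.14152951e+00, -1.29774139e-04,  1.51135915e+00]), 'wrist_force': array([0.91740047, 0.68950977, 3.27539201]), 'moment': array([-0.10616102,  0.27275909,  0.03674291]), 'finger_gap': 13.764207836282829}
```

Emit:
arm_command(rows=[0, 0, 8, 0, 8, 0, 0, 22, 0, 8, 0, 0, 25, 0, 8, 0, 0, 25, 0, 8, 0, 0, 25, 0, 8])

```text
clock: 3.15
eef_pos: [446.5, 338.1, 307.3]
eef_rot: [-3.141, 0.0, 1.511]
wrist_force: [-0.2, -0.3, -3.5]
finger_gap: 14.2
```

Emit:
arm_command(rows=[0, 0, 4, 0, 8, 0, 0, 0, 0, 8])

```text
clock: 3.4
eef_pos: [446.6, 338.1, 309.6]
eef_rot: [-3.141, 0.001, 1.511]
wrist_force: [-0.4, 1.4, -4.0]
finger_gap: 13.5
```

```bash
python3 - <<'E'
from h import *
s=manip.read_state();print(s['eef_pos'],s['eef_rot'],s['wrist_force'],s['finger_gap'])
a=grab('scene'); b=grab('top'); cv2.imwrite('pics/s2.png',np.hstack([cv2.resize(a['image'][110:280,320:470],(450,510)),cv2.resize(b['image'][130:260,60:160],(340,442))[:510] if 0 else cv2.copyMakeBorder(cv2.resize(b['image'][130:260,60:160],(340,442)),0,68,0,0,0)]))
exec(open('m.py').read().split('for n in W:')[0])
for n in W:
  for z0,z1 in((165,220),(220,232),(232,265),(265,283),(284,330)):
    m=region(n,420,475,275,400,z0,z1)&(region(n,430,475,275,400,z0,z1))
    if m.sum()>4: show(f'{n} {z0}',W[n][m])
  m=region(n,430,480,275,400,165,232)
  q=W[n][m]; l=cv2.fitLine(q[:,:2].astype(np.float32),cv2.DIST_HUBER,0,.01,.01).ravel(); print(np.degrees(np.arctan2(l[1],l[0])),l)
  A=np.c_[q[:,1:],np.ones(len(q))]; print('plane x=ay+bz+c',np.linalg.lstsq(A,q[:,0],rcond=None)[0])
E
```

```text
[446.5998427  338.09482249 309.62438142] [-3.14069435e+00  6.62962706e-04  1.51145514e+00] [-0.43076927  1.36380878 -4.01381602] 13.484359466095178
scene 165 758 med [455.4 335.7 192.9] min [439.8 286.2 165.2] max [462.7 385.6 220. ]
scene 220 166 med [454.8 333.6 225.3] min [437.9 287.  220.5] max [460.9 384.5 231.9]
scene 232 242 med [453.  335.8 245.9] min [432.8 305.7 232.2] max [459.7 366.7 263.8]
scene 265 50 med [462.1 331.  277.9] min [433.9 324.4 266.2] max [466.6 347.1 282.9]
scene 284 257 med [461.2 333.1 308.8] min [433.8 319.9 284.1] max [470.8 354.  330. ]
86.19165 [6.6419266e-02 9.9779183e-01 4.5515042e+02 3.3635306e+02]
plane x=ay+bz+c [ 7.12625912e-02 -2.05238484e-02  4.35147818e+02]
top 165 42 med [440.7 287.3 196.4] min [430.8 285.6 166. ] max [449.6 328.3 218.5]
top 220 53 med [441.5 297.6 225.5] min [430.3 286.1 220.3] max [449.2 337.2 231.8]
top 232 108 med [442.7 323.5 247.1] min [430.3 302.1 232. ] max [452.4 340.4 260.3]
top 265 6 med [432.9 325.5 277.5] min [431.6 324.3 271.6] max [458.5 326.7 281.9]
top 284 107 med [445.2 326.4 312.3] min [430.2 318.9 286.1] max [463.6 338.6 330. ]
-76.67529 [ 2.3046924e-01 -9.7307962e-01  4.4148502e+02  2.9924814e+02]
plane x=ay+bz+c [-2.43585529e-01  5.38976977e-02  5.02703004e+02]
```

View pics/s2.png

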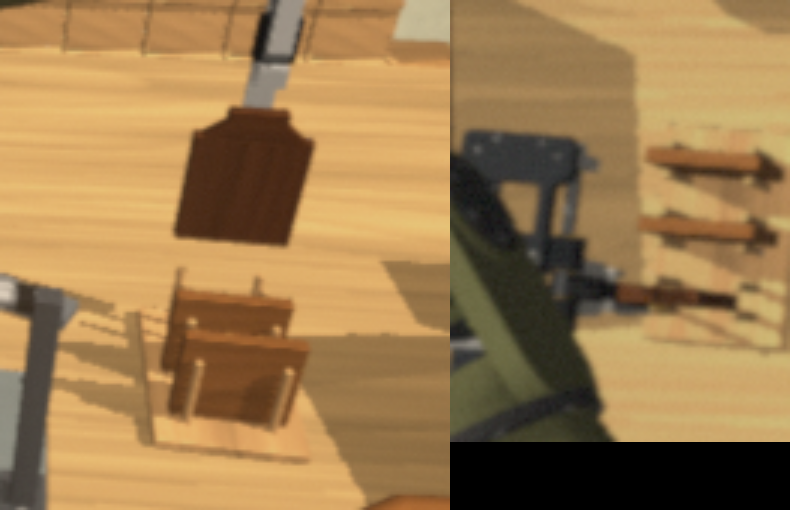

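The board lifted cleanly: it hangs upright in the crop, the two small boards and the dowels are undisturbed, and its hook sits about 25.6 mm above… below the TCP. Next I'll carry it to a point before the rail.

Emit:
arm_command(rows=[6, -9, 0, 0, 8, 14, -20, 0, 0.2, 8, 20, -28, 0, 0.2, 8, 20, -28, 0, 0.1, 8, 20, -28, 0, 0, 8])

```text
clock: 4.12
eef_pos: [527.5, 223.6, 310.0]
eef_rot: [-3.141, 0.0, 1.52]
wrist_force: [0.1, 1.1, -3.4]
finger_gap: 13.8
```

Emit:
arm_command(rows=[20, -28, 0, 0, 8, 20, -28, 0, 0, 8, 20, -28, -5, 0, 8, 20, -28, -5, 0, 8, 18, -28, -5, 0, 8])

```text
clock: 4.75
eef_pos: [625.4, 83.4, 294.6]
eef_rot: [-3.141, 0.0, 1.52]
wrist_force: [-0.1, 1.3, -3.3]
finger_gap: 13.9
```

Emit:
arm_command(rows=[12, -18, 0, 0, 8, 6, -9, 0, 0, 8, 0, 0, 0, 0, 8, 0, 0, 0, 0, 8])

```text
clock: 5.25
eef_pos: [642.5, 59.0, 295.7]
eef_rot: [3.141, -0.0, 1.521]
wrist_force: [-0.6, 0.2, -4.4]
finger_gap: 13.7
```

```bash
cat > look.py <<'E'
import sys
from h import *
s=manip.read_state();print(s['clock'],s['eef_pos'],s['eef_rot'],s['wrist_force'],s['finger_gap'])
t=sys.argv[1]
a=grab('scene'); b=grab('top')
cv2.imwrite(f'pics/{t}.png',np.hstack([cv2.resize(a['image'][130:310,160:360],(450,405)),cv2.resize(b['image'][100:240,180:335],(350,316)) if 0 else cv2.copyMakeBorder(cv2.resize(b['image'][100:240,180:335],(350,316)),0,89,0,0,0)]))
E
python3 look.py s3; python3 - <<'E'
exec(open('m.py').read().split('for n in W:')[0])
T=np.array(manip.read_state()['eef_pos'])
for n in W:
  # rail line again
  h=H[n]
  m=region(n,660,710,-60,150,204,222); q=W[n][m]; show(n+' rail',q)
  for z0,z1 in((110,195),(222,245),(245,262)):
    m=region(n,T[0]-25,T[0]+30,0,125,z0,z1)&(~region(n,672,720,-200,200,0,224)); 
    if m.sum()>4: show(f'{n} {z0}',W[n][m])
q=W['scene'][region('scene',T[0]-20,T[0]+30,0,125,110,200)]
A=np.c_[q[:,1:],np.ones(len(q))]; print(np.linalg.lstsq(A,q[:,0],rcond=None)[0])
E
```

```text
5.25 [642.48276057  59.04589064 295.73274261] [ 3.14134977e+00 -1.98828545e-04  1.52102189e+00] [-0.62558573  0.17133439 -4.37473486] 13.744247944779579
scene rail 592 med [693.6  54.3 212.9] min [681.1 -58.7 204. ] max [707.8 149.7 219.9]
scene 110 1038 med [651.3  58.6 146.3] min [646.6   9.6 110.1] max [656.5 107.5 195. ]
scene 222 247 med [648.8  58.1 234. ] min [630.6  31.1 222. ] max [654.3  84.4 244.8]
scene 245 10 med [635.7  62.1 248.1] min [632.6  46.3 245.3] max [658.6  69.7 261.8]
top rail 166 med [683.6 -12.4 214.5] min [675.7 -58.4 207. ] max [699.1 149.4 220.1]
top 110 23 med [633.4  11.4 146.5] min [632.7   7.9 111.2] max [643.5  16.6 190.3]
[ 4.71448548e-02 -3.81967007e-03  6.49066501e+02]
```

View pics/s3.png

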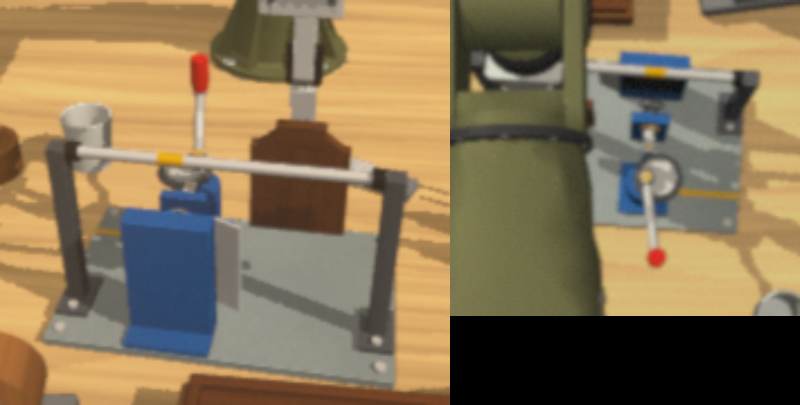

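The crops show the board square behind the rail with its top at the rail's left part; the rail runs from (75,155) to (385,180) and the band is at (170,158). From depth, the hook is 44 mm short of the axis and 60 mm above it. I'll lower, move over, and check.

Emit:
arm_command(rows=[0, 0, -15, -0.4, 8, 0, 0, -15, 0, 8, 0, 0, -6, 0, 8, 0, 0, 0, 0, 8])

```text
clock: 5.85
eef_pos: [642.6, 58.2, 258.8]
eef_rot: [-3.141, 0.0, 1.513]
wrist_force: [-0.3, 0.9, -3.9]
finger_gap: 13.3
```

Emit:
arm_command(rows=[12, -0.7, 0, 0, 8, 14, -0.8, 0, 0, 8, 12, -0.7, 0, 0, 8, 6, -0.3, 0, 0, 8, 0, 0, 0, 0, 8])

```text
clock: 6.48
eef_pos: [686.9, 55.7, 259.4]
eef_rot: [-3.142, -0.0, 1.513]
wrist_force: [0.2, 0.7, -3.4]
finger_gap: 14.0
```

```bash
python3 look.py s4; python3 - <<'E'
exec(open('m.py').read().split('for n in W:')[0])
n='scene'
q=W[n][region(n,670,720,-5,125,70,175)]; q=q[q[:,0]>680]; show('board',q)
A=np.c_[q[:,1:],np.ones(len(q))]; print(np.linalg.lstsq(A,q[:,0],rcond=None)[0])
q=W[n][region(n,670,720,-45,0,204,222)]; show('rail R',q)
q=W[n][region(n,690,720,20,90,219,240)]; show('lip',q)
q=W[n][region(n,680,720,20,90,175,204)]; show('neck',q)
E
```

```text
6.475 [686.86010311  55.67247975 259.41058411] [-3.14157759e+00 -1.28166190e-05  1.51309852e+00] [ 0.22717667  0.66014235 -3.37183233] 13.956840704365277
board 1766 med [695.8  49.6 125.4] min [682.1  -5.   70. ] max [715.5 104.  174.9]
[-1.89944173e-02 -2.07516492e-02  7.00237058e+02]
rail R 111 med [690.  -22.2 212.6] min [681.8 -44.1 205.1] max [ 6.934e+02 -2.000e-01  2.164e+02]
lip 70 med [703.   53.8 232.7] min [700.9  43.2 224.7] max [705.3  66.  239.6]
neck 332 med [694.8  55.3 186.9] min [680.2  20.1 175. ] max [699.5  89.9 203.3]
```

View pics/s4.png

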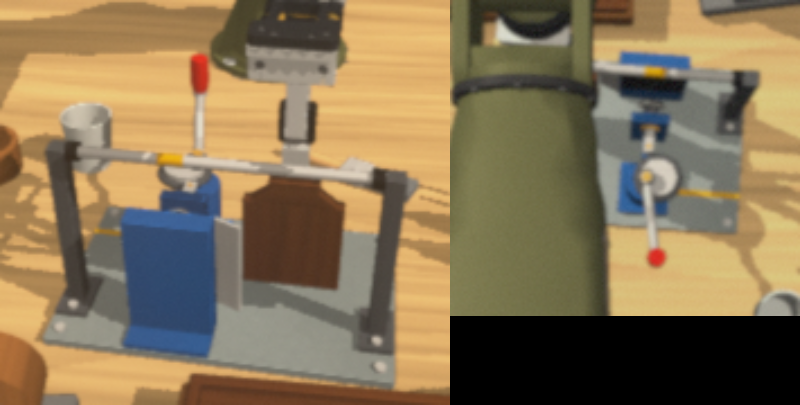

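The hanger now straddles the rail: from depth, the lip's back face is at x=703 and the axis at about 689. Next I'll lower it.

Emit:
arm_command(rows=[1, 0, -6, 0, 8, 0, 0, -7, 0, 8, 0, 0, -5, 0, 8, 0, 0, -3, 0, 8, 0, 0, 0, 0, 8])

```text
clock: 7.2
eef_pos: [687.7, 55.7, 238.3]
eef_rot: [-3.141, 0.0, 1.513]
wrist_force: [0.3, -1.6, -3.8]
finger_gap: 13.5
```

Emit:
arm_command(rows=[0, 0, -1.5, 0, 8, 0, 0, 0, 0, 8, 0, 0, 0, 0, 8])

```text
clock: 7.58
eef_pos: [687.8, 55.7, 237.0]
eef_rot: [3.141, 0.0, 1.513]
wrist_force: [0.4, -0.3, -4.3]
finger_gap: 13.3
```

Emit:
arm_command(rows=[0, 0, -1.5, 0, 8, 0, 0, 0, 0, 8, 0, 0, 0, 0, 8])

```text
clock: 7.95
eef_pos: [687.8, 55.7, 235.6]
eef_rot: [3.141, -0.0, 1.513]
wrist_force: [-0.6, -0.8, -1.7]
finger_gap: 14.0
```

```bash
python3 look.py s5; python3 - <<'E'
exec(open('m.py').read().split('for n in W:')[0])
n='scene'
q=W[n][region(n,670,720,-5,125,60,195)]; q=q[q[:,0]>680]; q=q[q[:,0]<710]; show('board',q)
for k in range(3):
  A=np.c_[q[:,1:],np.ones(len(q))]; s=np.linalg.lstsq(A,q[:,0],rcond=None)[0]; q=q[abs(A@s-q[:,0])<4]
print(s,len(q)); show('b',q)
q=W[n][region(n,670,720,-45,0,204,222)]; show('rail R',q)
q=W[n][region(n,695,720,20,90,190,240)]; show('lip',q)
b=W[n][(H[n][...,0]>100)&(H[n][...,0]<125)&(H[n][...,1]>150)&region(n,640,760,-150,40,60,170)]; b=b[b[:,0]>680];show('anvil',b)
E
```

```text
7.95 [687.8271945   55.70965411 235.61797313] [ 3.14125793e+00 -4.80313888e-05  1.51315539e+00] [-0.60446518 -0.78177753 -1.70532697] 14.021840538621582
board 1783 med [696.4  53.6 119.9] min [680.3  -5.   60.2] max [709.9 104.1 180.7]
[ 5.75049160e-02 -7.71116738e-03  6.94173300e+02] 1616
b 1616 med [696.5  54.5 116.8] min [690.7   4.9  60.2] max [701.2 104.1 177. ]
rail R 110 med [690.3 -22.5 212.7] min [682.2 -44.1 204.9] max [694.1  -1.3 216.9]
lip 233 med [702.2  58.1 215.8] min [695.   20.2 200.2] max [710.  90. 240.]
anvil 109 med [716.2 -58.3 157.2] min [ 700.5 -103.8   84.3] max [724.6 -24.  159.2]
```

The board now rests on the rail, its face slope (0.0575) matches the rail and it sits centred on the axis. I'll slide it 120 mm along the rail, watching the force.

Emit:
arm_command(rows=[-0.3, -6, 0, 0, 8, -0.6, -11, 0, 0, 8, -0.6, -11, 0, 0, 8, -0.6, -11, 0, 0, 8, -0.3, -5, 0, 0, 8])

```text
clock: 8.68
eef_pos: [685.4, 10.7, 235.6]
eef_rot: [3.141, -0.0, 1.512]
wrist_force: [0.6, 2.4, 1.8]
finger_gap: 13.6
```

Emit:
arm_command(rows=[-0.5, -8, 0, 0, 8, -0.6, -10, 0, 0, 8, -0.6, -10, 0, 0, 8, -0.6, -10, 0, 0, 8, -0.3, -6, 0, 0, 8])

```text
clock: 9.3
eef_pos: [682.8, -33.0, 235.6]
eef_rot: [3.141, -0.0, 1.513]
wrist_force: [0.1, 4.4, 2.4]
finger_gap: 13.7
```

```bash
python3 look.py s6
```

```text
9.3 [682.75396857 -32.98671839 235.57642994] [ 3.14141143e+00 -9.32972897e-05  1.51283141e+00] [0.06713469 4.39350586 2.41999238] 13.665303219551607
```

View pics/s6.png

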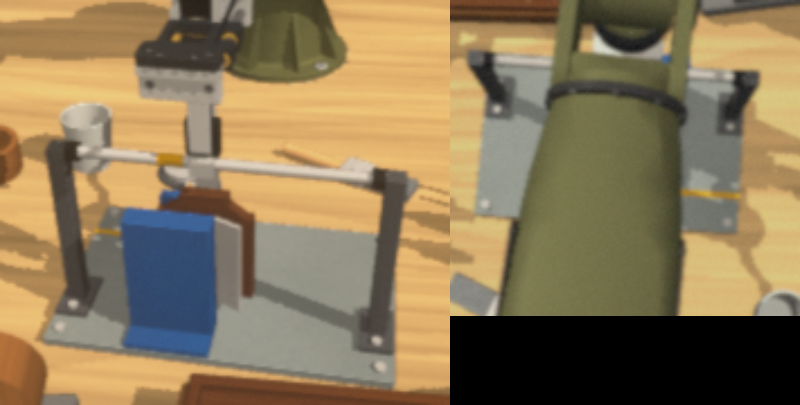

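The board is entering cleanly between the flare (230,265) and the pad, with 31.5 mm left to go; the 4 N is rail friction.

Emit:
arm_command(rows=[-0.6, -10, 0.3, 0, 8, -0.6, -10, 0, 0, 8, -0.4, -8, 0, 0, 8, -0.2, -3.5, 0, 0, 8, 0, 0, 0, 0, 8])

```text
clock: 10.02
eef_pos: [680.9, -64.6, 235.6]
eef_rot: [-3.141, 0.001, 1.512]
wrist_force: [-0.5, -2.9, 0.2]
finger_gap: 13.9
```

```bash
python3 look.py s7;  python3 - <<'E'
exec(open('m.py').read().split('for n in W:')[0])
n='scene'
q=W[n][region(n,690,720,-130,20,190,222)]; 
for r in range(185,212):
  m=region(n,600,760,-130,20,165,225)[r]
  if m.any(): print(r,' '.join(f"{int(a)}/{int(b)}/{int(z)}" for (a,b,z) in W[n][r][m][::1] if -95<b<-40))
E
```

```text
10.025 [680.86302104 -64.61024797 235.60723442] [-3.14131153e+00  1.03096575e-03  1.51246614e+00] [-0.45834478 -2.8792735   0.24543744] 13.921218170288011
195 685/-82/224 680/-48/224
196 688/-81/224 687/-79/224 685/-49/224
197 681/-92/216 687/-80/221 688/-77/221 690/-74/223 691/-72/224 688/-53/223 690/-51/224 686/-49/222
198 682/-94/214 682/-92/214 683/-90/215 683/-88/215 684/-85/216 682/-83/215 682/-81/214 690/-77/220 686/-76/218 687/-73/219 687/-71/218 687/-69/219 686/-67/219 687/-64/219 689/-62/221 689/-60/221 688/-58/220 689/-55/221 690/-53/222 688/-51/221 670/-52/209
199 684/-94/213 685/-92/213 686/-89/214 685/-87/214 685/-85/214 685/-83/214 684/-81/214 692/-77/219 692/-74/219 691/-72/219 693/-70/220 692/-68/219 691/-66/219 690/-64/219 689/-62/218 690/-59/219 690/-57/219 688/-56/218 683/-54/215 685/-52/216 682/-50/214 682/-48/215 681/-46/214 680/-44/214
200 686/-94/211 686/-91/212 689/-88/214 688/-86/213 686/-85/212 685/-83/211 694/-78/218 694/-76/218 696/-74/219 695/-72/218 696/-69/220 695/-67/219 696/-65/220 694/-63/219 694/-61/219 692/-59/218 693/-57/218 693/-55/219 688/-53/2
[... 1482 characters left out ...]
 696/-73/201 697/-70/202 694/-68/200 698/-65/203 698/-63/203 696/-61/202 695/-59/201 698/-57/204 697/-55/203 672/-57/186 672/-55/186 671/-53/186
208 673/-76/182 670/-74/180 668/-72/179 670/-69/180 670/-67/181 671/-64/182 671/-62/182 671/-60/182 670/-58/181 670/-56/182 670/-53/182
209 668/-77/176 669/-74/177 669/-72/177 672/-69/179 672/-67/179 671/-65/179 670/-63/179 670/-60/179 673/-58/181 671/-56/179 672/-53/181
210 671/-76/175 669/-74/174 671/-72/176 670/-70/175 670/-67/176 672/-65/177 670/-63/176 671/-60/176 671/-58/177 670/-56/176 671/-53/177
211 675/-87/174 671/-76/173 669/-75/171 671/-72/173 670/-70/172 669/-68/172 671/-65/173 672/-63/174 671/-60/174 671/-58/174 672/-56/175 672/-53/175
```

The lip spans y −77 to −54, so its centre (−65.6) is on the band. I'll release it, rise, and check that the board hangs.

Emit:
arm_command(rows=[0, 0, -0.3, 0, 22, 0, 0, 0, 0, 34, 0, 0, 0, 0, 44, 0, 0, 10, 0, 44, 0, 0, 40, 0, 50])

```text
clock: 10.75
eef_pos: [680.4, -63.7, 284.5]
eef_rot: [-3.138, -0.0, 1.513]
wrist_force: [-0.2, 0.3, 1.0]
finger_gap: 49.0
```

Emit:
arm_command(rows=[0, 0, 30, 0, 60, -40, 0, 10, 0, 60, -60, 0, 0, 0, 60, -60, 0, 0, 0, 60, -40, 0, 0, 0, 60])

```text
clock: 11.38
eef_pos: [478.9, -63.7, 326.6]
eef_rot: [3.14, 0.0, 1.513]
wrist_force: [0.9, -0.6, 0.2]
finger_gap: 60.3
```

```bash
python3 look.py s8; python3 - <<'E'
exec(open('m.py').read().split('for n in W:')[0])
n='scene'; q=W[n][region(n,693,720,-100,-30,200,220)]; show('lip',q)
for n in W:
  h=H[n]; red=((h[...,0]<6)|(h[...,0]>174))&(h[...,1]>170)&(h[...,2]>120)&region(n,100,700,-150,250,150,240)
  if red.any(): show(n+' red',W[n][red])
E
```

```text
11.375 [478.86873485 -63.65540572 326.62572118] [3.13975062e+00 2.98984190e-04 1.51312043e+00] [ 0.87091278 -0.58469894  0.16635235] 60.289053320901765
lip 82 med [697.3 -65.6 211.6] min [693.9 -77.3 200.5] max [700.2 -54.  220. ]
scene red 94 med [471.1 -68.5 195.8] min [457.2 -77.9 168.5] max [475.5 -61.2 212.2]
```

View pics/s8.png

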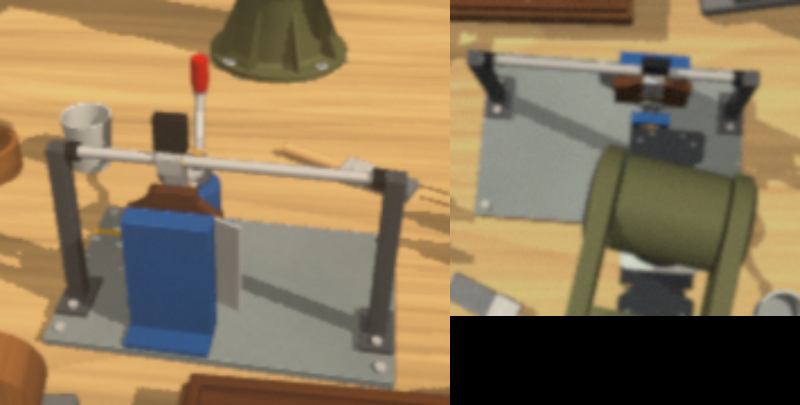

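The board hangs on the band, lip still centred at y −65.6 and the tab at (170,132). The knob is at (460, −70). Now I'll go over it, descend and grip.

Emit:
arm_command(rows=[-19, -6.5, -40, 0, 60, 0, 0, -40, 0, 60, 0, 0, -35, 0, 60, 0, 0, -21, 0, 60, 0, 0, 0, 0, 50])

```text
clock: 12.1
eef_pos: [462.1, -70.2, 188.9]
eef_rot: [-3.14, -0.0, 1.513]
wrist_force: [0.3, 0.1, 0.3]
finger_gap: 52.8
```

Emit:
arm_command(rows=[0, 0, 0, 0, 18, 0, 0, 0, 0, 18, 0, 0, 0, 0, 18, 0, 0, 0, 0, 18, 0, 0, 0, 0, 18], newtons=40)

```text
clock: 12.72
eef_pos: [461.4, -70.3, 190.1]
eef_rot: [-3.14, 0.0, 1.513]
wrist_force: [-8.4, 0.4, 7.0]
finger_gap: 22.4
```

```bash
python3 - <<'E'
from h import *
s=manip.read_state();print(s['joints'],s['moment'])
c=np.array([564.7,-59.3]); 
for yaw in(-3.3,):
  a=np.radians(190+yaw+np.degrees(np.linspace(0,1.4,15))); p=c+105*np.c_[np.cos(a),np.sin(a)]; print(np.round(p[0],1)); print(np.round(np.diff(p,axis=0),1).tolist()); print(p[-1])
E
```

```text
[-2.29528149e-01  1.39791917e-01  1.78024114e+00 -3.68715468e-04
  1.22277928e+00 -1.71739299e-01] [-0.0078108   1.65644959 -0.02569261]
[460.4 -71.6]
[[1.7, -10.3], [2.8, -10.1], [3.8, -9.8], [4.7, -9.4], [5.6, -8.9], [6.5, -8.2], [7.3, -7.6], [8.0, -6.8], [8.6, -6.0], [9.2, -5.1], [9.7, -4.1], [10.0, -3.1], [10.3, -2.1], [10.4, -1.1]]
[ 559.04751071 -164.14774373]
```

Emit:
arm_command(rows=[-1, 0, 1, 0, 18, 0, 0, 0, 0, 18])

```text
clock: 12.98
eef_pos: [461.2, -70.0, 190.3]
eef_rot: [3.141, -0.001, 1.513]
wrist_force: [3.2, 2.8, -6.5]
finger_gap: 22.2
```

Emit:
arm_command(rows=[2, -10.3, -0.5, 0, 18, 2.8, -10.1, 0, 0, 18, 3.8, -9.8, 0, 0, 18, 4.7, -9.4, 0, 0, 18, 0, 0, 0, 0, 18])

```text
clock: 13.6
eef_pos: [475.3, -110.4, 190.2]
eef_rot: [3.139, -0.001, 1.512]
wrist_force: [6.8, 6.5, -3.1]
finger_gap: 21.9
```

Emit:
arm_command(rows=[6.3, -8.4, 0.3, 0, 18, 6.8, -8.0, 0, 0, 18, 7.3, -7.6, 0, 0, 18, 8.0, -6.8, 0, 0, 18, 0, 0, 0, 0, 18])

```text
clock: 14.22
eef_pos: [503.2, -140.8, 190.1]
eef_rot: [3.141, -0.002, 1.513]
wrist_force: [2.8, 8.6, -0.2]
finger_gap: 22.1
```

Measured TCP points fit a 105 mm circle about (565.3, −56.3). I'll continue along it.

Emit:
arm_command(rows=[8.9, -4.8, 0, 0, 18, 8.9, -4.8, 0, 0, 18, 9.4, -3.9, 0, 0, 18, 9.7, -2.9, 0, 0, 18, 0, 0, 0, 0, 18])

```text
clock: 14.85
eef_pos: [540.0, -157.6, 190.2]
eef_rot: [-3.142, 0.001, 1.513]
wrist_force: [-4.7, -1.1, 1.4]
finger_gap: 22.1
```

Emit:
arm_command(rows=[9.8, -2.2, 0, 0, 18, 9.9, -1.2, 0, 0, 18, 0, 0, 0, 0, 18, 0, 0, 0, 0, 18])

```text
clock: 15.35
eef_pos: [559.1, -160.5, 190.2]
eef_rot: [-3.142, 0.0, 1.513]
wrist_force: [-4.0, -0.1, -0.7]
finger_gap: 22.1
```

```bash
python3 - <<'E'
from h import *
s=manip.read_state();print(s['eef_pos'],s['wrist_force'],s['moment'],s['finger_gap'])
a=grab('scene');b=grab('top')
cv2.imwrite('pics/s9.png',np.hstack([cv2.resize(a['image'][130:310,160:360],(450,405)),cv2.copyMakeBorder(cv2.resize(b['image'][100:240,180:335],(350,316)),0,89,0,0,0)]))
P=np.array([[461.2,-70],[475.3,-110.4],[503.2,-140.8],[540,-157.6],s['eef_pos'][:2]])
from scipy.optimize import least_squares
r=least_squares(lambda c:np.hypot(*(P-c).T)-105,[565,-57]);c=r.x
print(c,r.fun); d=P-c; an=np.unwrap(np.arctan2(d[:,1],d[:,0]));print(np.degrees(an)%360, an-an[0])
exec(open('m.py').read().split('for n in W:')[0])
for n in W:
  h=H[n]; red=((h[...,0]<6)|(h[...,0]>174))&(h[...,1]>170)&(h[...,2]>120)&region(n,400,640,-220,0,150,240)
  if red.any(): show(n+' red',W[n][red])
  lip=W[n][region(n,693,720,-100,-30,200,220)]
  if len(lip): show(n+' lip',lip)
  m=region(n,300,900,-300,200,5,30)&(h[...,0]>18)&(h[...,0]<35)&(h[...,1]>140)&region(n,500,620,-220,-60,0,40)
  if m.any(): show(n+' yl',W[n][m])
E
```

```text
[ 559.1465148  -160.52850163  190.19995639] [-4.04444579 -0.07023158 -0.65403334] [-0.07376317  0.76161933 -0.00961776] 22.121737169712684
[565.07293384 -55.75415432] [-0.15473066  0.09685105  0.17155418 -0.11325969 -0.05817661]
[187.80921701 211.32936865 233.96319379 256.16965844 266.76259154] [0.         0.41050409 0.80553886 1.19311478 1.37799634]
scene red 12 med [ 559.4 -155.6  188.9] min [ 548.3 -166.1  169.9] max [ 572.6 -153.4  198.6]
scene lip 93 med [700.1 -65.5 212.1] min [693.5 -78.4 200.1] max [703.  -53.9 220. ]
scene yl 19 med [ 559.9 -179.4   12. ] min [ 554.5 -192.1    9.3] max [ 563.  -163.7   14. ]
top yl 12 med [ 561.9 -106.5   12.4] min [ 560.5 -114.4    9.4] max [564.2 -98.3  16.6]
```

View pics/s9.png

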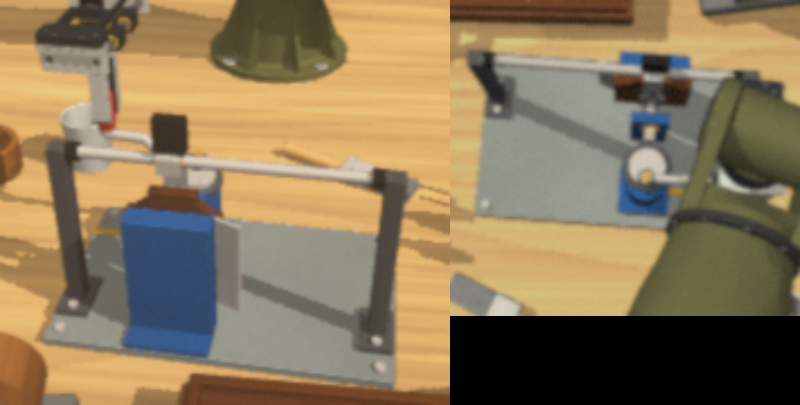

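The image shows the handle lying along the rail, over the yellow line at (690,192) in the right crop, and the board still on the band. Both angle estimates, 1.38 and 1.40 rad, are near full lift, so I'll nudge 1 mm and hold.

Emit:
arm_command(rows=[1, 0, 0, 0, 18, 0, 0, 0, 0, 18, 0, 0, 0, 0, 18, 0, 0, 0, 0, 18])

```text
clock: 15.95
eef_pos: [560.2, -160.5, 190.2]
eef_rot: [-3.142, 0.0, 1.513]
wrist_force: [-3.7, -1.4, -1.2]
finger_gap: 22.2
```

```bash
python3 - <<'E'
from h import *
s=manip.read_state();print(s['clock'],s['eef_pos'],s['wrist_force'],s['finger_gap'])
a=grab('scene')
exec(open('m.py').read().split('for n in W:')[0])
show('lip',W['scene'][region('scene',693,720,-100,-30,200,220)])
print(manip.sign_off())
E
```

```text
15.95 [ 560.2414151  -160.53299874  190.21077541] [-3.72126824 -1.36372239 -1.2325565 ] 22.16205037293236
lip 96 med [699.6 -65.5 212.8] min [693.2 -78.5 200.5] max [702.4 -54.2 219.8]
the job is handed in; nothing more can be done
None
```

I took the board from the rack, hooked it on the open left part of the rail, slid it to the yellow band and released it. I then swung the cam lever by its knob to full lift, and the arm was still holding it there when I handed in at about 16 s.

- **Board:** the hanger's centre is at y −65.5, and the band measured −65.7. The lip moved back about 2–3 mm as the lever came up, which fits the pad pressing the board against the anvil, but I didn't see the pad touch the emblem.
- **Lever:** the knob is firmly gripped, with a steady spring force of about 4 N, as expected near full lift.
- **Disagreement:** before a last 1 mm nudge, two estimates of the lever angle differed slightly. The circle fitted to the arm's path gave 1.38 rad, and the measured station direction gave 1.40. After the nudge they are about 1.39 and 1.41, against a target of 1.4.
- **Forces:** the highest wrist-force reading at the end of a move was about 11 N, when I first closed on the knob.
- **Other objects:** the small boards still stood in the rack after the lift, and I saw nothing else disturbed. I didn't take a final full picture of the scene.

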